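Load the vial tray and jack it up to the gauge ledge

ROBOT

A 6-joint arm with a two-finger parallel gripper is mounted at the origin on the work surface. World frame = base frame: x ahead of the robot, y to its left, z up, the work surface at z = 0. Lengths are in m, angles in rad, forces in N, time in s.
With the tool pointing down it reaches from about 0.35 to 0.775 m from the base axis. Payload 7.3 kg.
Tool frame: the origin (TCP) lies at the very end of the fingers, on their centre line; the grasp point (between the pads) lies 19 mm behind it; z points along the fingers, y is the direction in which the jaws open and shut (so a half turn about z gives the same grasp; the last joint's range is limited). The gripper opens to 92 mm and grips with 3 to 60 N. Pads are 19 mm wide; open, the fingers measure 130 mm over their backs; the gripper's body (75 mm by 190 mm) begins 47 mm behind the grasp point.
Start: joints at [-1.373, 0.342, 1.524, -0, 1.275, -0.146], TCP at [0.177, -0.494, 0.227] pointing down, gripper open.
Joint ranges: [-2.53, 2.53], [-0.77, 2.02], [0.04, 2.7], [-1, 4.14], [0.28, 2.66], [-3.11, 3.11]. Speed limits (rad/s): [2.57, 2.57, 3.14, 3.14, 3.14, 3.14].

INTERFACE

Orientations are given as [roll, pitch, yaw] about the fixed x, y, z axes, in that order (R = Rz(yaw) Ry(pitch) Rx(roll)).
In Python, from cell import robot gives the robot as it stands.
- The arm moves only by the shell command python3 -m pendant 'ROWS' [OPENING] [FORCE]. ROWS is JSON, a list of rows, each a list of 2 entries, a list of its own where there are three numbers: the shift along the tool's x, y, z in mm, then the turn about the tool's z in degrees. In form: [[[x, y, z], turn], ...]. A call has 1 to 10 rows; each row is the pose to reach, as a shift and turn from the pose measured when the call began, along the tool's axes at that moment; what a row does not reach only later rows make up. A row lasts 1/12 s, in which the tool goes at most 41.7 mm and 7.16 degrees, less where a joint would pass 70% of its speed; a pose out of reach is approached as far as the arm can. A call with a gripper value outside its range is refused whole. OPENING is the opening, from 0 (shut) to 1 (fully open), set as the call begins (- or left out, the last holds). The fingers move at their own pace and stop on an object; FORCE is the grip in N (left out, the last holds). Time passes only in rows, so rows that repeat a pose let the fingers close. It gives the time, the measured TCP pose, the force and the opening at its end, in the units of the state.
- robot.observe(): the state, without advancing time (a new reading comes with each control period).
- robot.read_camera(name): name is "scene" or "top" or "wrist"; returns the picture (480x640x3 uint8, red, green, blue); there is no depth.
- robot.calibration(name): a dict with "vfov" (degrees; the focal length in pixels is half the picture's height over the tangent of half this angle, whatever the lens; pixels are square), "cx", "cy" (the principal point, pixels), "rvec" (rotation vector, rad) and "tvec" (3), from world to camera coordinates, as OpenCV has them. Camera axes: x right, y down, z forward; pixel columns grow to the right and rows downward; lengths in m; the calibration is good to about 2 mm. The wrist camera is an equidistant fisheye: a pixel r from the principal point sees the ray r / f radians off the axis. A picture is of the moment at which its call begins: read the wrist's pose just before it. calibration takes no time and is no camera call; for the wrist camera it gives the pose at the moment of the call.
- robot.hand_in(): hands the job in, once; it reports no verdict.
Trained networks look in the newest picture that a camera, given by its name, has taken for a name from the list of things; names that differ only in an ending like _2 or _b are one class to them, and where a whole thing is asked for, a point or a joint stands for the part that bears it (a point fixed in the world has none). Each returns a list of dicts, best first, with "p" (0 to 1); they miss things now and then, are a little off and sometimes report something else, mostly with a low value. They report only what shows in the picture. A call takes as long as a camera call. They do not tell look-alikes from the thing itself.
- robot.find_in(camera, query): "xy" ([column, row] as shares, 0 to 1, of the picture: columns of its width, rows of its height, amid what is visible of it).
The state is a dict: "time": time; "qpos": joint angles; "qvel": joint speeds; "joint_efforts": joint torques, N m; "tool_pos": TCP position; "tool_rot": TCP orientation; "contact_force": force on the tool from outside, world axes, zero at the start; "torque": the same for the moment, N m; "opening": finger opening in m.
Only numpy, scipy, OpenCV 4.12 (cv2) and the standard library are available. Lean on these libraries where they do the work, as an engineer would, in place of code of your own. Each camera call takes 0.05 s, during which the arm holds its last target.

TASK

Finish loading the lift stand's tray by standing the two amber vials from the rubber mat upright in the two empty pockets of its near row, one in each, and let go of them. Then stand the lever jack flat on the bench with its round saddle centred under the marked lift pad on the front of the tray, give the handle one full stroke down, and let it come right back up so the tray settles again. Finally press the handle all the way down once more and keep it there: finish while holding the handle down, with the jack alone carrying the tray level with the fixed ledge behind it, all four vials seated, and the jar and beaker left alone.

Things in the scene. Friction and masses are not known exactly. Their poses are not given: they have to be found in the camera images.
- stand: fixed aluminium lift stand. Origin on the bench under the centre of the tray; its x axis points from the lift pad (front, robot side) to its two guide columns (behind), y to the left, z up. Base plate 160 x 190 x 12 mm, from x = -45 to +115 mm. Two 16 mm columns at x = +85, y = +-75 mm, 112 mm tall with 26 mm black caps. Fixed dark gauge ledge at x = +65 to +100 mm, top 82 mm above the bench: the raised tray's top face comes level with it
- tray: white tray 120 x 120 x 14 mm on the stand's vertical slide. Origin at the centre of its underside, 52 mm above the bench when down, axes as the stand's. Four round pockets in a 2 x 2 grid 56 mm apart, 32 mm across, 9 mm deep, chamfered 2 mm; the far row already holds two vials
- pocket_near_left (a point): centre of the floor of the empty near (robot side) left pocket, 5 mm above the tray's underside, 9 mm below its top face
- pocket_near_right (a point): the same for the empty near right pocket
- pocket_far_left (a point): the same for the far left pocket, which starts with vial_c in it
- pocket_far_right (a point): the same for the far right pocket, which starts with vial_d in it
- carriage (a joint): height of the tray above its down position, m: 0 down, about 0.016 when the jack under the pad is fully pressed. Tray with vials weighs about 1.2 kg and sinks by its own weight
- lift_pad: marked lift point: round steel pad 36 mm across with a rubber underside and a small brass button 12 mm across on top, at the end of a 30 mm wide tongue, 90 mm in front (-x) of the tray's centre. Origin at the centre of its underside, 51 mm above the bench when the tray is down; 11 mm thick plus the 4 mm button; rises with the tray
- jack: loose grey lever jack, 0.8 to 1 kg. Base plate 195 x 60 x 8 mm, from x = -120 to +75 mm; origin on its underside below the middle of the neck; x points to the saddle end, the handle points to -x, z up. The neck to grip it by is a dark upright block 26 mm along x, 30 mm wide along y, from 8 to 72 mm above the underside. Saddle centre at x = +55 mm, y = 0. It slides on the bench or can be carried by the neck
- saddle: round steel saddle 34 mm across, 6 mm thick, at the jack's front. Origin at the centre of its top, 45 mm above the jack's underside with the handle up; rises 22 mm over the handle's whole stroke (6 mm to reach the pad, then 16 mm of lift)
- handle: flat black press plate, 40 mm long, 36 mm wide, 10 mm thick, at the end of the 14 mm wide lever, 105 mm from the lever's pivot, which lies at x = -15 mm, height 62 mm in the jack's frame. Origin at the centre of its top face, z out of that face. Handle up: origin at x = -105 mm, height 117 mm; handle down: x = -120 mm, height 67 mm, plate level
- lever (a joint): angle of the jack's lever, rad: 0 handle up (sprung up by itself), 0.5 fully down against its stop. Pressing the plate takes about 2 N at first and 8 to 11 N at the bottom with the tray on the saddle; let go, it comes back up by itself
- mat: fixed black rubber mat 150 x 90 x 4 mm, origin at the centre of its underside, long side along its x; vial_a and vial_b stand on it
- vial_a: amber glass vial with an aluminium cap, 30 to 55 g, 24 mm across, 55 mm tall (straight wall to 38 mm, neck 16 mm across, cap 20 mm across from 46 mm up). Origin at the centre of its underside, z up. Starts standing on the mat. Either vial may go in either near pocket
- vial_b: vial like vial_a, also on the mat
- vial_c: vial like vial_a, already seated in the far left pocket; it stays there
- vial_d: vial like vial_a, already seated in the far right pocket; it stays there
- jar: bystander: clear jar with a white cap, 60 mm across, 85 mm tall, origin at the centre of its underside; leave alone
- beaker: bystander: steel beaker 70 mm across, 80 mm tall, origin at the centre of its underside; leave alone
Not all that is in view belongs to the job. What is shaped like the vial_b but blue or yellow is not meant.

How it is judged:
On the way, in this order (a step that is already met when the one before it is completed fails the run):
1. both vials from the mat stand in the two near pockets, one in each, released, tray down ((((horizontal distance between vial_a and pocket_near_left below 0.007 m and z of vial_a in the frame of pocket_near_left below 0.003 m and angle between vial_a's own z axis and vertical below 0.12 rad) and (horizontal distance between vial_b and pocket_near_right below 0.007 m and z of vial_b in the frame of pocket_near_right below 0.003 m and angle between vial_b's own z axis and vertical below 0.12 rad)) or ((horizontal distance between vial_a and pocket_near_right below 0.007 m and z of vial_a in the frame of pocket_near_right below 0.003 m and angle between vial_a's own z axis and vertical below 0.12 rad) and (horizontal distance between vial_b and pocket_near_left below 0.007 m and z of vial_b in the frame of pocket_near_left below 0.003 m and angle between vial_b's own z axis and vertical below 0.12 rad))) and contact force between the fingers and vial_a below 0.1 N and contact force between the fingers and vial_b below 0.1 N and value of joint carriage below 0.002 m), for 0.2 s.
2. the jack stands flat on the bench with its saddle under the lift pad (centres within 10 mm), tray still down, handle up (horizontal distance between saddle and lift_pad below 0.01 m and angle between jack's own z axis and vertical below 0.05 rad and height (world z) of jack below 0.003 m and value of joint carriage below 0.002 m and value of joint lever below 0.1 rad), for 0.2 s.
3. first stroke: handle down (over 0.44 rad), tray lifted over 13 mm by the saddle alone (horizontal distance between saddle and lift_pad below 0.01 m and angle between jack's own z axis and vertical below 0.05 rad and height (world z) of jack below 0.003 m and value of joint lever above 0.44 rad and value of joint carriage above 0.013 m and contact force between saddle and lift_pad above 5 N and contact force between each of the arm, the fingers and tray below 0.5 N and contact force between each of the arm, the fingers and lift_pad below 0.5 N), for 0.1 s.
4. handle back up (under 0.1 rad), tray down again (value of joint lever below 0.1 rad and value of joint carriage below 0.002 m), for 0.1 s.
At the end, for the whole second after the job is handed in: Fingers hold the handle down (over 0.44 rad, over 2 N); tray up over 13 mm, still, carried by the saddle (over 5 N) and untouched by the robot; jack flat, saddle within 10 mm of the pad centre; all four vials in their pockets (7 mm, seated to 3 mm, tilt under 0.12 rad) (all of step 3 and (((horizontal distance between vial_a and pocket_near_left below 0.007 m and z of vial_a in the frame of pocket_near_left below 0.003 m and angle between vial_a's own z axis and vertical below 0.12 rad) and (horizontal distance between vial_b and pocket_near_right below 0.007 m and z of vial_b in the frame of pocket_near_right below 0.003 m and angle between vial_b's own z axis and vertical below 0.12 rad)) or ((horizontal distance between vial_a and pocket_near_right below 0.007 m and z of vial_a in the frame of pocket_near_right below 0.003 m and angle between vial_a's own z axis and vertical below 0.12 rad) and (horizontal distance between vial_b and pocket_near_left below 0.007 m and z of vial_b in the frame of pocket_near_left below 0.003 m and angle between vial_b's own z axis and vertical below 0.12 rad))) and horizontal distance between vial_c and pocket_far_left below 0.007 m and z of vial_c in the frame of pocket_far_left below 0.003 m and angle between each of vial_c, vial_d's own z axis and vertical below 0.12 rad and horizontal distance between vial_d and pocket_far_right below 0.007 m and z of vial_d in the frame of pocket_far_right below 0.003 m and contact force between the fingers and vial_a below 0.1 N and contact force between the fingers and vial_b below 0.1 N and contact force between the fingers and handle above 2 N and velocity of joint carriage between -0.01 and 0.01 m/s); the arm keeps its last pose, push and grip.
It fails at once if a vial is tipped over (angle between any of vial_a, vial_b, vial_c, vial_d's own z axis and vertical above 0.6 rad).
It fails at once if the jar or beaker is moved by more than 30 mm (distance of any of jar, beaker from where it was at the start of the episode above 0.03 m).
It fails at once if the jack is tipped over (angle between jack's own z axis and vertical above 0.6 rad).
It also fails if it takes over 72 s, if anything falls off the work surface, if the arm or the gripper's body presses on something with over 40 N, if the wrist force passes 120 N, or if a joint passes its speed limit or range.

## Working session

There is one attempt and no reset: what is moved stays moved. The work goes in short steps, Python scripts to look and compute and a shell command to move; the robot and the scene stay as the last step left them, time stands still between calls to the robot, and variables do not carry over. Pictures are saved under pics/ and viewed, and the job is handed in when it is done.

```bash
ls; mkdir -p pics; cat > h.py <<'E'
import numpy as np, cv2
from cell import robot
from scipy.spatial.transform import Rotation as R
def cal(n):
    c=robot.calibration(n); f=240/np.tan(np.radians(c['vfov'])/2)
    Rm=cv2.Rodrigues(np.array(c['rvec'],float))[0]; t=np.array(c['tvec'],float)
    return c,f,Rm,t
def ray(n,u,v,C=None):
    c,f,Rm,t=C or cal(n)
    x,y=u-c['cx'],v-c['cy']
    if n=='wrist':
        r=np.hypot(x,y);th=r/f
        d=np.array([np.sin(th)*x/max(r,1e-9),np.sin(th)*y/max(r,1e-9),np.cos(th)])
    else: d=np.array([x/f,y/f,1.])
    return -Rm.T@t, Rm.T@d
def px2w(n,u,v,z,C=None):
    o,d=ray(n,u,v,C); return o+d*(z-o[2])/d[2]
def w2px(n,P,C=None):
    c,f,Rm,t=C or cal(n); p=Rm@np.array(P,float)+t
    if n=='wrist':
        r=np.hypot(p[0],p[1]);th=np.arctan2(r,p[2]);return c['cx']+f*th*p[0]/max(r,1e-9),c['cy']+f*th*p[1]/max(r,1e-9)
    return c['cx']+f*p[0]/p[2],c['cy']+f*p[1]/p[2]
def snap(n,fn):
    im=robot.read_camera(n); cv2.imwrite('pics/'+fn,im[...,::-1]); return im
E
python3 - <<'E'
from h import *
print(robot.observe())
for n in ('scene','top','wrist'):
    snap(n,n+'0.png'); c=cal(n); print(n,c[0], 'pos',-c[2].T@c[3])
    for q in ('vial_a','jack','saddle','handle','lift_pad','tray','stand','mat','jar','beaker'):
        if n!='wrist':
            print(q,[(round(r['p'],2),round(r['xy'][0]*640),round(r['xy'][1]*480)) for r in robot.find_in(n,q)][:6])
E
```

```text
pics
{'time': 0.0, 'qpos': array([-1.37301599e+00,  3.42707952e-01,  1.52500756e+00, -6.72212693e-06,
        1.27536816e+00, -1.45989615e-01]), 'qvel': array([ 0.00125631, -0.00237374, -0.00073537, -0.00076345, -0.00069713,
        0.00133241]), 'joint_efforts': array([-9.75876719e-04, -4.31244242e+01, -2.44223642e+01,  7.18094129e-02,
        5.58630866e-02, -1.15667140e-04]), 'tool_pos': array([ 0.17689131, -0.49388364,  0.22605592]), 'tool_rot': array([-3.14011656e+00, -2.10540911e-04,  3.43771762e-01]), 'contact_force': array([-0.44383434, -0.1171357 ,  0.20177172]), 'torque': array([ 0.02780813, -0.00793974,  0.00219172]), 'opening': 0.09159142129057155}
scene {'vfov': 44.807972397764395, 'cx': 316.4383866014529, 'cy': 240.58978673403425, 'rvec': array([ 0.71031134,  2.41918761, -1.38747379]), 'tvec': array([ 0.51192046, -0.07124522,  1.36015306])} pos [1.06919337 0.75298278 0.63796335]
vial_a [(0.91, 250, 283), (0.84, 263, 239), (0.83, 270, 300), (0.79, 260, 211), (0.72, 287, 231), (0.69, 288, 205)]
jack [(0.89, 483, 356)]
saddle [(0.82, 432, 357)]
handle [(0.71, 535, 298)]
li
[... 322 characters left out ...]
])} pos [ 0.44958087 -0.00812635  1.15366281]
vial_a [(0.74, 478, 230), (0.73, 295, 167), (0.62, 441, 246), (0.55, 394, 229), (0.45, 271, 160)]
jack [(0.63, 163, 283)]
saddle [(0.57, 172, 243), (0.41, 136, 322)]
handle [(0.86, 139, 320), (0.18, 272, 160)]
lift_pad [(0.65, 165, 282), (0.52, 278, 218)]
tray [(0.78, 281, 180)]
stand []
mat [(0.74, 280, 184), (0.62, 436, 266), (0.52, 148, 312)]
jar [(0.86, 157, 188), (0.34, 285, 182)]
beaker [(0.87, 447, 181)]
wrist {'vfov': 65.70646984690485, 'cx': 317.70443173920853, 'cy': 241.46580828344568, 'rvec': array([-2.36650834,  1.6685012 ,  0.24205938]), 'tvec': array([-0.52474677, -0.03610436,  0.391484  ])} pos [ 0.2486391  -0.46827271  0.38577414]
```

View pics/scene0.png

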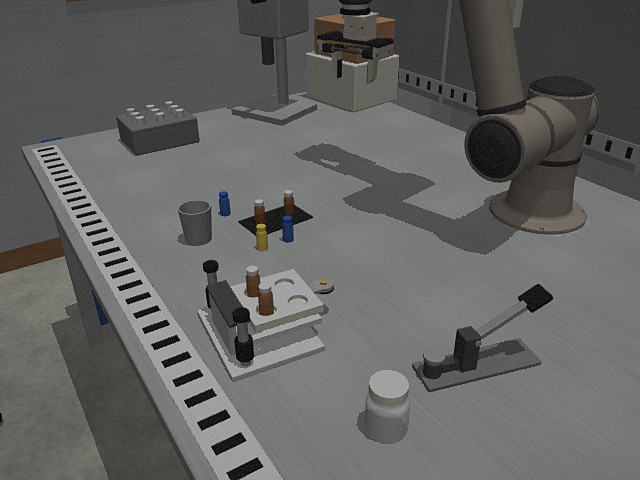

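View pics/top0.png

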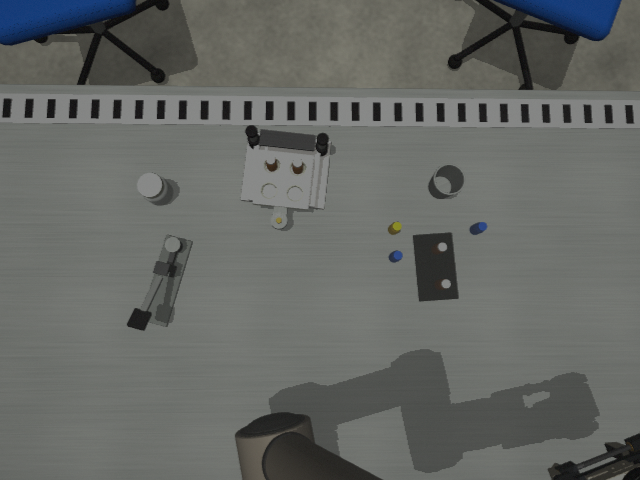

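```bash
python3 - <<'E'
import cv2
a=cv2.imread('pics/top0.png');
cv2.imwrite('pics/topA.png',cv2.resize(a[190:330,370:530],None,fx=4,fy=4,interpolation=cv2.INTER_CUBIC))
cv2.imwrite('pics/topB.png',cv2.resize(a[120:350,110:360],None,fx=3,fy=2.6,interpolation=cv2.INTER_CUBIC) if 0 else cv2.resize(a[130:330,110:360],None,fx=3,fy=3,interpolation=cv2.INTER_CUBIC))
E
```

```text
(no output)
```

View pics/topA.png

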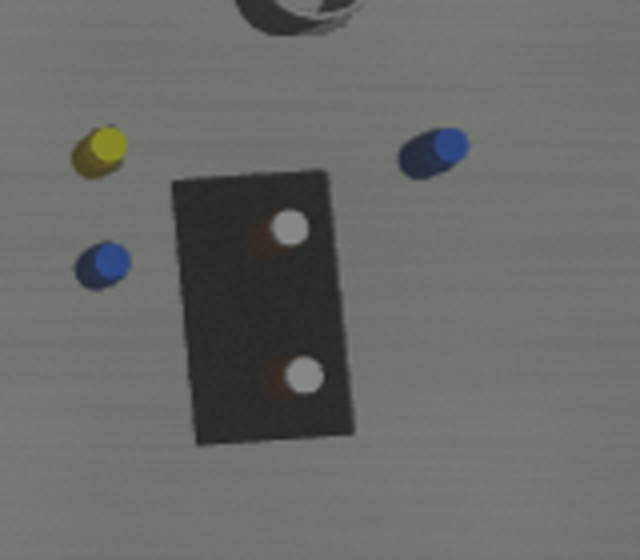

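View pics/topB.png

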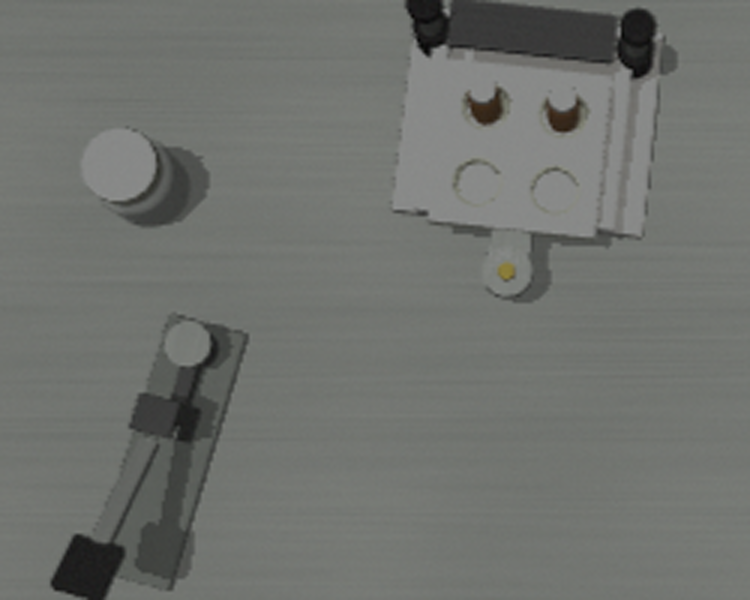

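The vials wanted are the white-capped amber ones on the mat, at top px (442,247) and (446,284). Possible mix-ups are blue (397,256) and (481,227), yellow (397,227), and the seated amber pair (271,163) and (297,167). Next I'll turn these pixels into positions.

```bash
cat > m0.py <<'E'
from h import *
C=cal('top'); S=cal('scene')
for n,u,v,z in [('v1',442.5,247,.059),('v2',446,283.75,.059),('NL',269.7,190.3,.066),('NR',295,193.3,.066),('pad',279,220.3,.066),('sad',173,244.7,.045),('neck',163.3,267.5,.072),('handle',139.3,319,.117),('jar',150,184.5,.085),('beaker',448.5,180,.08),('capL',252,132,.112),('capR',322.5,138.5,.112),
 ('jb1',169.5,235,.008),('jb2',192.5,241.5,.008),('jb3',167,326.5,.008),('vc',271.5,160.5,.112),('blue',397.5,255,.055),('yel',397,226,.055)]:
    P=px2w('top',u,v,z,C); print(n,P.round(4),'-> scene',np.round(w2px('scene',P,S),1))
E
python3 m0.py
python3 - <<'E'
import cv2
a=cv2.imread('pics/scene0.png');
cv2.imwrite('pics/sA.png',cv2.resize(a[180:390,190:350],None,fx=3.8,fy=2.85*1.333/1.333*1.0 and 2.85,interpolation=cv2.INTER_CUBIC))
cv2.imwrite('pics/sB.png',cv2.resize(a[270:400,400:560],None,fx=4,fy=4,interpolation=cv2.INTER_CUBIC))
E
```

```text
v1 [ 0.5654 -0.3051  0.059 ] -> scene [258.2 199.4]
v2 [ 0.4867 -0.3101  0.059 ] -> scene [287.7 190.1]
NL [0.6867 0.0661 0.066 ] -> scene [295.6 297. ]
NR [0.6804 0.0119 0.066 ] -> scene [282.9 280.3]
pad [0.6217 0.0457 0.066 ] -> scene [322. 279.]
sad [0.5715 0.2736 0.045 ] -> scene [431.7 351.4]
neck [0.5208 0.2853 0.072 ] -> scene [463.9 329.7]
handle [0.4164 0.3165 0.117 ] -> scene [532.6 293.2]
jar [0.6941 0.3154 0.085 ] -> scene [385.8 380.1]
beaker [ 0.7076 -0.317   0.08  ] -> scene [195.  205.2]
capL [0.8003 0.1009 0.112 ] -> scene [240.7 308.3]
capR [ 0.7873 -0.0459  0.112 ] -> scene [209.5 261.4]
jb1 [0.5973 0.2914 0.008 ] -> scene [424.7 383.3]
jb2 [0.5828 0.2402 0.008 ] -> scene [409.9 360. ]
jb3 [0.3965 0.2902 0.008 ] -> scene [516.5 335.2]
vc [0.7396 0.0599 0.112 ] -> scene [264.  282.4]
blue [ 0.5485 -0.2083  0.055 ] -> scene [286.4 216.1]
yel [ 0.6114 -0.2086  0.055 ] -> scene [259.9 224. ]
```

View pics/sB.png

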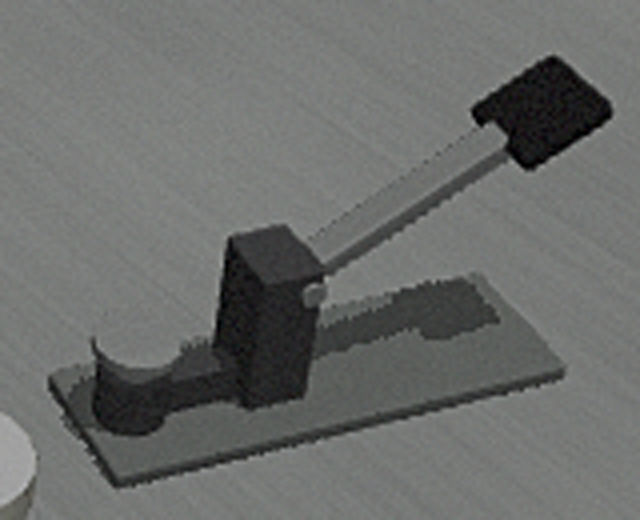

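View pics/sA.png

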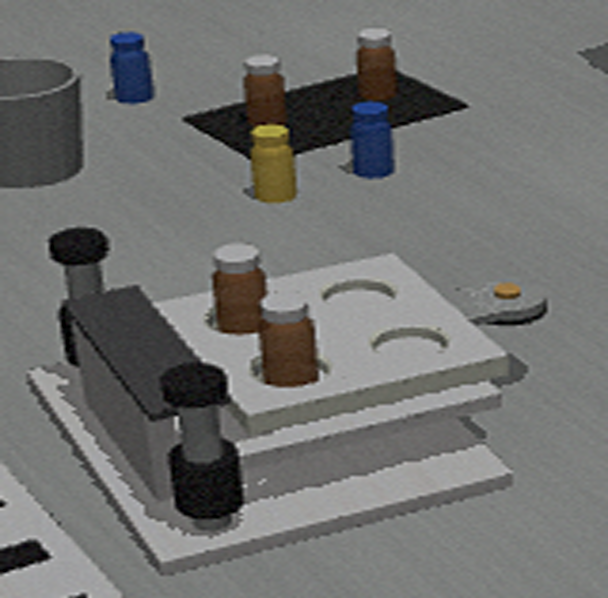

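```bash
cat >> h.py <<'E'
def go(x,y,z,yawdeg):
    s=robot.observe(); Rm=R.from_euler('xyz',s['tool_rot']).as_matrix()
    d=Rm.T@(np.array([x,y,z])-s['tool_pos'])*1000
    yaw=np.arctan2(Rm[1,0],Rm[0,0]); t=-(np.degrees(yaw)*-1+yawdeg)
    t=(t+180)%360-180
    print('t',round(s['time'],2),'pos',s['tool_pos'].round(4),'yaw',np.degrees(yaw).round(1),'tilt',np.degrees(np.arccos(-Rm[2,2])).round(2),'F',s['contact_force'].round(1),'op',round(s['opening'],4),'q',s['qpos'].round(2))
    print('shift',d.round(1),'turn',round(t,1))
E
python3 -c "from h import *; go(.525,-.30,.2,0)"
```

```text
t 1.15 pos [ 0.177  -0.4943  0.2267] yaw 19.7 tilt 0.01 F [-0.7  0.5  0.5] op 0.0917 q [-1.37  0.34  1.52  0.    1.28 -0.15]
shift [393.1 -65.6  26.7] turn 19.7
```

```bash
python3 -m pendant '[[[40,-7,3],5],[[80,-13,6],10],[[120,-20,9],15],[[160,-27,12],19.7],[[200,-33,14],19.7],[[240,-40,17],19.7],[[280,-47,20],19.7],[[320,-53,22],19.7],[[360,-60,25],19.7],[[393,-66,27],19.7]]'; python3 - <<'E'
from h import *
go(.565,-.305,.1,0)
C=cal('wrist'); 
snap('wrist','w1.png'); print(C[0],-C[2].T@C[3])
for P in [(.5654,-.3051,.059),(.4867,-.3101,.059)]: print(w2px('wrist',P,C))
print(robot.find_in('wrist','vial_a'))
E
```

```text
time: 1.98
tool_pos: [0.5269, -0.2978, 0.1994]
tool_rot: [-3.141, -0.0, 0.001]
contact_force: [-0.4, -1.2, 0.2]
opening: 0.0917
t 1.98 pos [ 0.5269 -0.2978  0.1994] yaw 0.1 tilt 0.02 F [-0.4 -1.2  0.2] op 0.0917 q [-0.64  0.51  1.33  0.    1.3   0.93]
shift [38.   7.3 99.4] turn 0.1
{'vfov': 65.70646984690485, 'cx': 317.70443173920853, 'cy': 241.46580828344568, 'rvec': array([-2.06643313,  2.06684724,  0.2997158 ]), 'tvec': array([-0.29762961,  0.47632139,  0.51508314])} [ 0.60303879 -0.29765283  0.35850119]
(np.float64(326.83918081460894), np.float64(180.81676167403444))
(np.float64(332.0578023501823), np.float64(272.0225251767363))
[{'xy': [0.668, 0.2654], 'p': 0.97}, {'xy': [0.3358, 0.2683], 'p': 0.84}, {'xy': [0.3442, 0.4029], 'p': 0.81}, {'xy': [0.5162, 0.545], 'p': 0.67}, {'xy': [0.5128, 0.3679], 'p': 0.66}, {'xy': [0.0127, 0.0652], 'p': 0.58}]
```

View pics/w1.png

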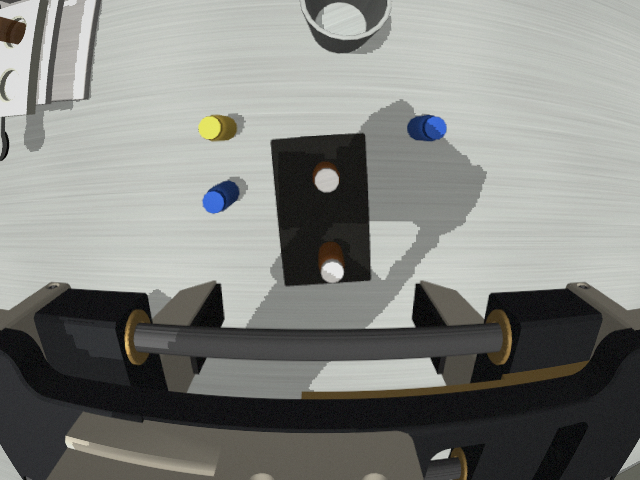

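The two amber caps at wrist px (326,181) and (332,271) are on the mat, within 1 px of the prediction. The blue and yellow vials are off the mat. I'll pick vial v1 at (0.565,-0.305).

```bash
python3 -m pendant '[[[20,4,20],0],[[38,7,50],0],[[38.5,7.3,85],0],[[38.5,7.3,120],0],[[38.5,7.3,150],0],[[38.5,7.3,170],0],[[38.5,7.3,181],0],[[38.5,7.3,181],0]]'; python3 -c "from h import *; go(.5654,-.3051,.018,0)"
```

```text
time: 2.75
tool_pos: [0.5654, -0.3026, 0.0152]
tool_rot: [-3.138, 0.003, 0.005]
contact_force: [-0.5, -0.2, 0.1]
opening: 0.0916
t 2.75 pos [ 0.5654 -0.3026  0.0152] yaw 0.3 tilt 0.3 F [-0.5 -0.2  0.1] op 0.0916 q [-0.61  0.77  1.4   0.    0.97  0.95]
shift [ 0.   2.4 -2.8] turn 0.3
```

```bash
python3 -m pendant '[[[0,2,-3],0],[[0,2,-3],0],[[0,2,-3],0],[[0,2,-3],0],[[0,2,-3],0],[[0,2,-3],0],[[0,2,-3],0],[[0,2,-3],0]]' 0.15 15; python3 -c "from h import *; go(.5654,-.3051,.018,0)"
```

```text
time: 3.42
tool_pos: [0.5654, -0.3046, 0.0183]
tool_rot: [-3.138, 0.003, 0.005]
contact_force: [0.1, 0.2, 0.3]
opening: 0.0437
t 3.42 pos [ 0.5654 -0.3046  0.0183] yaw 0.3 tilt 0.29 F [0.1 0.2 0.3] op 0.0437 q [-0.61  0.77  1.4   0.    0.98  0.95]
shift [-0.   0.5  0.3] turn 0.3
```

```bash
python3 -m pendant '[[[0,0,0],0],[[0,0,0],0],[[0,0,0],0],[[0,0,0],0],[[0,0,0],0],[[0,0,0],0],[[0,0,-5],0],[[0,0,-20],0],[[0,0,-45],0],[[0,0,-70],0]]' 0 15; python3 -c "
from h import *
go(.6867,.0661,.2,-6); snap('wrist','w2.png')"
```

```text
time: 4.25
tool_pos: [0.5651, -0.3045, 0.0885]
tool_rot: [-3.136, 0.005, 0.005]
contact_force: [0.4, -0.4, -0.4]
opening: 0.023
t 4.25 pos [ 0.5651 -0.3045  0.0885] yaw 0.3 tilt 0.41 F [ 0.4 -0.4 -0.4] op 0.023 q [-0.61  0.68  1.34  0.    1.12  0.95]
shift [ 122.9 -370.6 -110.2] turn 6.3
```

View pics/w2.png

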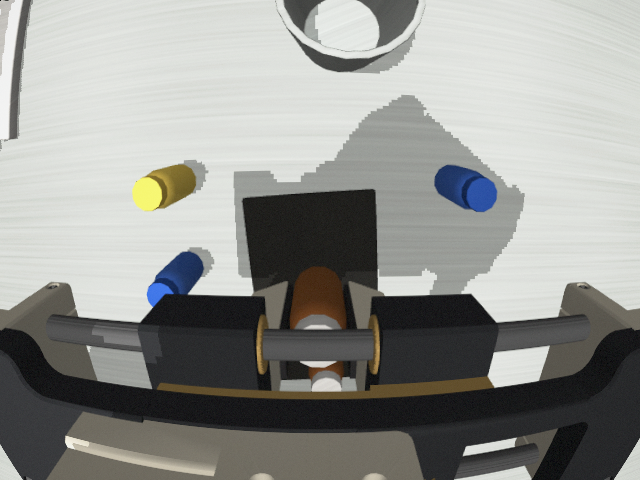

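```bash
python3 -m pendant '[[[5,-15,-25],0],[[15,-45,-50],0],[[28,-85,-75],2],[[42,-125,-81],4],[[56,-165,-81],6.3],[[70,-205,-81],6.3],[[84,-245,-81],6.3],[[97,-285,-81],6.3],[[109,-325,-81],6.3],[[117,-352,-81],6.3]]';python3 -m pendant '[[[3,-10,0],0],[[6,-19,0],0],[[6,-19,0],0]]'; python3 - <<'E'
from h import *
go(.6867,.0661,.072,-6)
C=cal('wrist'); snap('wrist','w3.png')
for P in [(.6867,.0661,.066),(.6804,.0119,.066),(.6217,.0457,.066)]: print(w2px('wrist',P,C))
snap('top','t3.png')
E
```

```text
time: 5.13
tool_pos: [0.6831, 0.0488, 0.1764]
tool_rot: [3.142, -0.004, -0.105]
contact_force: [0.6, -0.4, -0.7]
opening: 0.0236
time: 5.38
tool_pos: [0.6913, 0.0685, 0.1763]
tool_rot: [-3.142, -0.004, -0.102]
contact_force: [0.3, -1.1, -0.8]
opening: 0.0237
t 5.38 pos [0.6913 0.0685 0.1763] yaw -5.9 tilt 0.21 F [ 0.3 -1.1 -0.8] op 0.0237 q [-0.01  0.7   1.06 -0.    1.38  1.66]
shift [ -4.7   2.9 104.2] turn 0.1
(np.float64(321.49704616780696), np.float64(242.72646357722155))
(np.float64(392.5275184068182), np.float64(243.52221397340844))
(np.float64(354.26022262423766), np.float64(316.04172677400135))
```

View pics/w3.png

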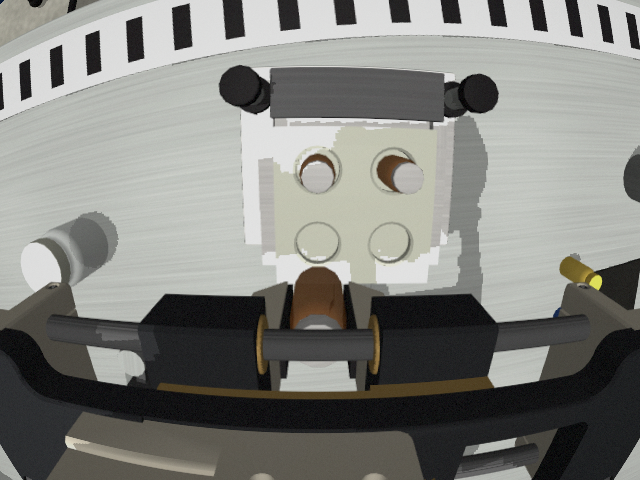

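```bash
python3 - <<'E'
from h import *
a=cv2.imread('pics/w3.png')[130:290,250:470]
cv2.imwrite('pics/w3c.png',cv2.resize(a,None,fx=3.6,fy=3.6,interpolation=cv2.INTER_CUBIC))
a=cv2.imread('pics/t3.png')[110:240,220:360]
cv2.imwrite('pics/t3c.png',cv2.resize(a,None,fx=4.5,fy=4.5,interpolation=cv2.INTER_CUBIC))
E
```

```text
(no output)
```

View pics/w3c.png

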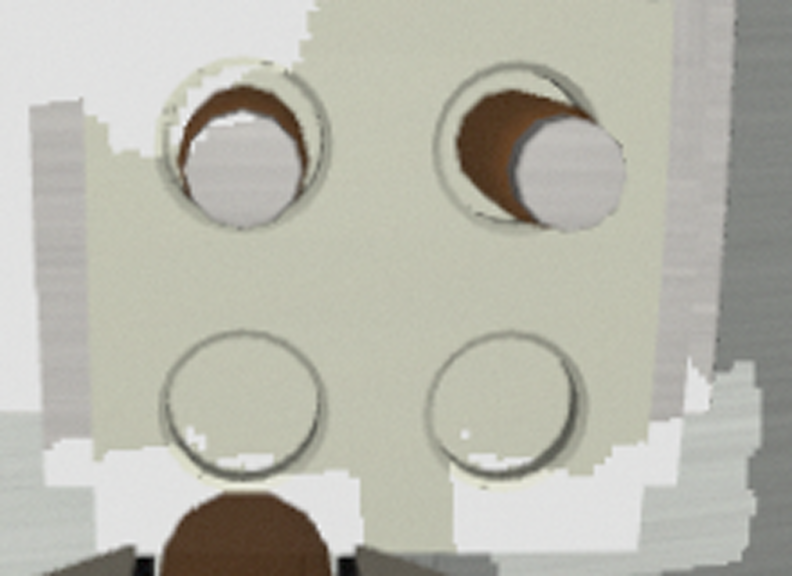

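View pics/t3c.png

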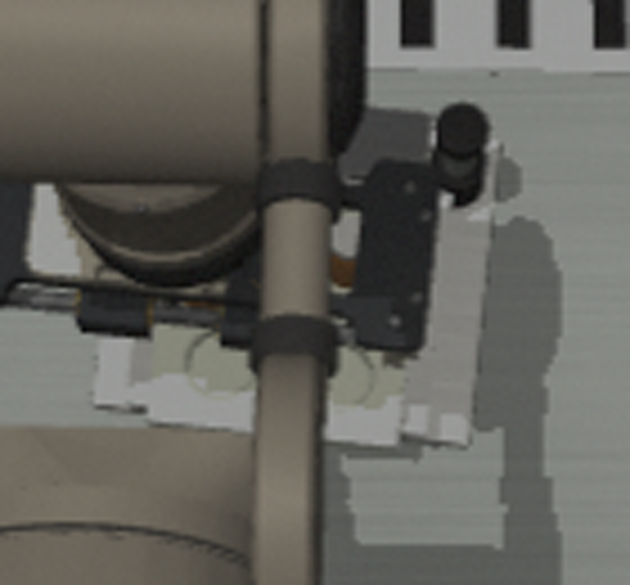

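```bash
python3 - <<'E'
from h import *
C=cal('wrist');T=cal('top')
P={n:px2w('wrist',u,v,.066,C) for n,u,v in [('NL',317.8,243.1),('NR',390.6,243.6),('FL',317.8,169.7)]}
for k in P: print(k,P[k].round(4),np.round(w2px('top',P[k],T),1))
print(np.linalg.norm(P['NL']-P['NR']),np.linalg.norm(P['NL']-P['FL']))
d=P['NL']-P['NR'];print(np.degrees(np.arctan2(-d[0],d[1])));d=P['FL']-P['NL'];print(np.degrees(np.arctan2(d[1],d[0])))
go(.6867,.0661,.072,-6)
E
```

```text
NL [0.6862 0.066  0.066 ] [269.7 190.5]
NR [0.6798 0.0105 0.066 ] [295.6 193.6]
FL [0.7413 0.0601 0.066 ] [272.7 165.5]
0.055865095218131725 0.05543633605619442
-6.551931635441416
-6.10020375177725
t 5.48 pos [0.6909 0.0657 0.1763] yaw -6.0 tilt 0.2 F [-0.5 -0.2 -1.2] op 0.0231 q [-0.02  0.7   1.06 -0.    1.38  1.66]
shift [ -4.6  -0.  104.3] turn -0.0
```

```bash
python3 -m pendant '[[[-4.5,0,10],0],[[-4.5,0,30],0],[[-4.5,0,50],0],[[-4.5,0,65],0],[[-4.5,0,78],0],[[-4.5,0,80],0],[[-4.5,0,80],0]]'; python3 -c "from h import *; go(.6864,.066,.0725,-6.3)"
```

```text
time: 6.07
tool_pos: [0.6861, 0.0641, 0.0956]
tool_rot: [3.14, -0.001, -0.108]
contact_force: [0.5, 0.6, 0.2]
opening: 0.0233
t 6.07 pos [0.6861 0.0641 0.0956] yaw -6.2 tilt 0.1 F [0.5 0.6 0.2] op 0.0233 q [-0.02  0.75  1.18 -0.    1.21  1.66]
shift [ 0.1 -2.  23.1] turn 0.1
```

```bash
python3 -m pendant '[[[0,-2,4],0],[[0,-2,9],0],[[0,-2,14],0],[[0,-2,19],0],[[0,-2,22],0],[[0,-2,23],0],[[0,-2,23],0],[[0,-2,23],0]]'; python3 -c "from h import *; go(.6864,.066,.0725,-6.3)"
```

```text
time: 6.73
tool_pos: [0.6864, 0.0661, 0.0727]
tool_rot: [3.14, -0.001, -0.108]
contact_force: [0.4, 0.8, 0.3]
opening: 0.0236
t 6.73 pos [0.6864 0.0661 0.0727] yaw -6.2 tilt 0.11 F [0.4 0.8 0.3] op 0.0236 q [-0.01  0.78  1.2  -0.    1.16  1.66]
shift [-0.   0.1  0.2] turn 0.1
```

```bash
python3 -m pendant '[[[0,0,1],0],[[0,0,1],0],[[0,0,1],0],[[0,0,1],0],[[0,0,1],0],[[0,0,-8],0],[[0,0,-25],0],[[0,0,-50],0],[[0,0,-80],0],[[0,0,-100],0]]' 0.45 15; python3 - <<'E'
from h import *
go(.4867,-.3101,.13,0); snap('wrist','w4.png')
E
```

```text
time: 7.57
tool_pos: [0.687, 0.0663, 0.1764]
tool_rot: [3.141, -0.005, -0.108]
contact_force: [0.8, -0.9, 1.0]
opening: 0.0411
t 7.57 pos [0.687  0.0663 0.1764] yaw -6.2 tilt 0.29 F [ 0.8 -0.9  1. ] op 0.0411 q [-0.01  0.69  1.08 -0.    1.37  1.66]
shift [-159.   395.7   46. ] turn -6.2
```

View pics/w4.png

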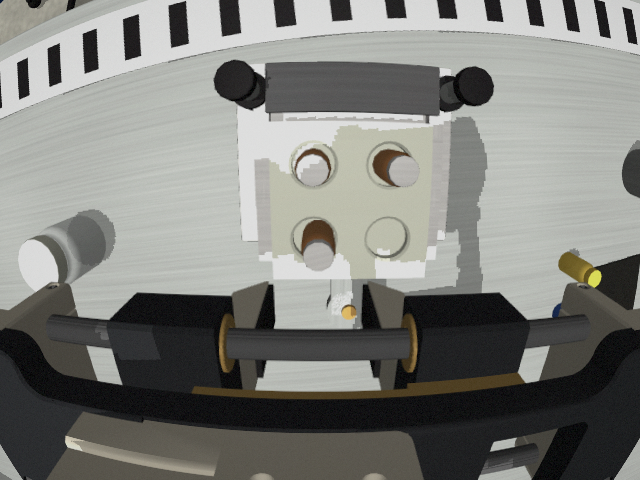

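The vial at (317,245) stands seated in the near left pocket. Next is the second one.

```bash
python3 -m pendant '[[[-15,36,0],-1],[[-30,72,0],-3],[[-45,108,0],-6],[[-60,145,0],-6.2],[[-75,182,0],-6.2],[[-90,219,0],-6.2],[[-105,256,0],-6.2],[[-120,293,10],-6.2],[[-135,330,20],-6.2],[[-148,367,20],-6.2]]' 1; python3 -c "from h import *; go(.4867,-.3101,.09,0)"
```

```text
time: 8.45
tool_pos: [0.5004, -0.2837, 0.1582]
tool_rot: [3.141, -0.01, 0.001]
contact_force: [-0.0, -0.2, -0.2]
opening: 0.0914
t 8.45 pos [ 0.5004 -0.2837  0.1582] yaw 0.0 tilt 0.57 F [-0.  -0.2 -0.2] op 0.0914 q [-0.65  0.49  1.49  0.01  1.15  0.92]
shift [-14.4  26.4  68. ] turn 0.0
```

```bash
python3 -m pendant '[[[-8,15,10],0],[[-14,26,30],0],[[-14,26,50],0],[[-14,26,60],0],[[-14,26,60],0],[[-14,26,60],0]]' ; python3 - <<'E'
from h import *
go(.4867,-.3101,.018,0)
C=cal('wrist');print(w2px('wrist',(.4867,-.3101,.059),C)); snap('wrist','w5.png')
E
```

```text
time: 8.95
tool_pos: [0.4873, -0.3093, 0.0984]
tool_rot: [-3.142, -0.01, 0.001]
contact_force: [0.4, -0.2, -0.0]
opening: 0.0917
t 8.95 pos [ 0.4873 -0.3093  0.0984] yaw 0.1 tilt 0.55 F [ 0.4 -0.2 -0. ] op 0.0917 q [-0.7   0.56  1.55  0.01  1.02  0.86]
shift [-1.4  0.8 80.3] turn 0.1
(np.float64(319.2070083232205), np.float64(272.09453597878763))
```

View pics/w5.png

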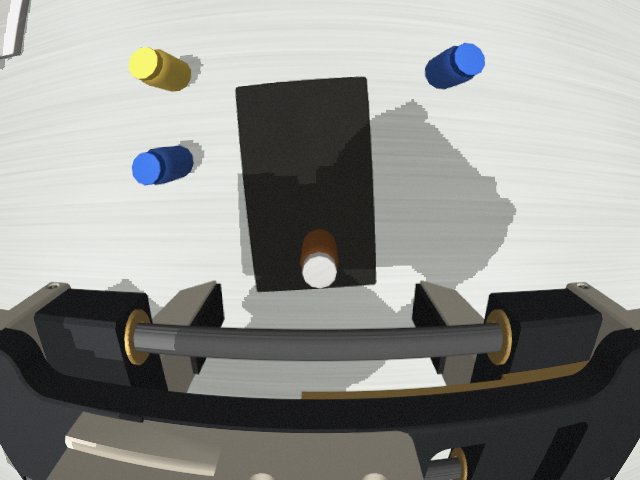

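```bash
python3 -m pendant '[[[-1,1,15],0],[[-1,1,35],0],[[-1,1,55],0],[[-1,1,70],0],[[-1,1,78],0],[[-1,1,80],0],[[-1,1,80],0],[[-1,1,80],0]]' 0.7; python3 -c "from h import *; go(.4867,-.3101,.018,0)"
```

```text
time: 9.67
tool_pos: [0.4885, -0.3111, 0.0203]
tool_rot: [3.139, -0.013, 0.002]
contact_force: [0.3, 0.9, 0.4]
opening: 0.0643
t 9.67 pos [ 0.4885 -0.3111  0.0203] yaw 0.1 tilt 0.73 F [0.3 0.9 0.4] op 0.0643 q [-0.7   0.67  1.61  0.01  0.85  0.86]
shift [-1.8 -1.   2.3] turn 0.1
```

```bash
python3 -m pendant '[[[-1,-1,2],0],[[-2,-1,2],0],[[-2,-1,2],0],[[-2,-1,2],0],[[-2,-1,2],0],[[-2,-1,2],0],[[-2,-1,2],0],[[-2,-1,2],0],[[-2,-1,2],0],[[-2,-1,2],0]]' 0 15; python3 -c "from h import *; go(.4867,-.3101,.018,0)"
```

```text
time: 10.5
tool_pos: [0.4866, -0.3101, 0.0184]
tool_rot: [3.139, -0.013, 0.002]
contact_force: [0.1, 0.4, 2.1]
opening: 0.0234
t 10.5 pos [ 0.4866 -0.3101  0.0184] yaw 0.1 tilt 0.74 F [0.1 0.4 2.1] op 0.0234 q [-0.7   0.67  1.62  0.01  0.84  0.86]
shift [ 0.1 -0.   0.4] turn 0.1
```

```bash
python3 -m pendant '[[[0,0,-8],0],[[0,0,-30],0],[[0,0,-65],0],[[10,-15,-100],0],[[25,-42,-130],0],[[44,-73,-155],0],[[64,-106,-158],2],[[84,-140,-158],4],[[104,-173,-158],6.3],[[124,-206,-158],6.3]]' ; python3 -c "from h import *; go(.6801,.0112,.175,-6.3)"
```

```text
time: 11.33
tool_pos: [0.6088, -0.1016, 0.1784]
tool_rot: [3.14, -0.014, -0.11]
contact_force: [-0.0, -1.2, 0.0]
opening: 0.0237
t 11.33 pos [ 0.6088 -0.1016  0.1784] yaw -6.3 tilt 0.8 F [-0.  -1.2  0. ] op 0.0237 q [-0.29  0.54  1.34  0.    1.25  1.39]
shift [  58.4 -120.     4.1] turn -0.0
```

```bash
python3 -m pendant '[[[15,-30,2],0],[[30,-60,3],0],[[44,-90,3],0],[[54,-110,3],0],[[58,-119,3],0],[[58,-120,3],0],[[58,-120,3],0],[[58,-120,3],0]]' ; python3 - <<'E'
from h import *
go(.6801,.0112,.095,-6.3)
C=cal('wrist');print(w2px('wrist',(.6801,.0112,.066),C)); snap('wrist','w6.png')
E
```

```text
time: 12.0
tool_pos: [0.679, 0.0098, 0.1762]
tool_rot: [3.14, -0.013, -0.111]
contact_force: [0.1, 0.2, -0.4]
opening: 0.0235
t 12.0 pos [0.679  0.0098 0.1762] yaw -6.4 tilt 0.76 F [ 0.1  0.2 -0.4] op 0.0235 q [-0.1   0.66  1.13 -0.    1.34  1.59]
shift [-0.1 -1.7 81.2] turn -0.1
(np.float64(315.3845134765279), np.float64(237.3689948232538))
```

View pics/w6.png

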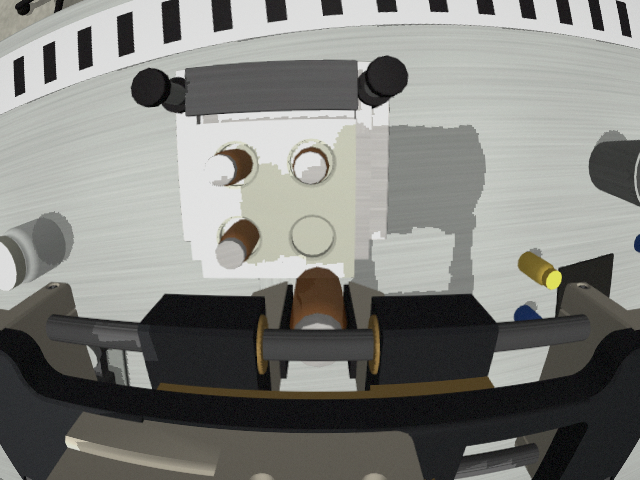

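```bash
python3 -m pendant '[[[0,-2,12],0],[[0,-2,30],0],[[0,-2,50],0],[[0,-2,65],0],[[0,-2,78],0],[[0,-2,80],0],[[0,-2,80],0]]'; python3 -c "from h import *; go(.6802,.0115,.0725,-6.3)"
```

```text
time: 12.63
tool_pos: [0.6795, 0.01, 0.0957]
tool_rot: [3.14, -0.012, -0.113]
contact_force: [-0.4, -0.5, -0.3]
opening: 0.0233
t 12.63 pos [0.6795 0.01   0.0957] yaw -6.5 tilt 0.67 F [-0.4 -0.5 -0.3] op 0.0233 q [-0.1   0.73  1.23 -0.    1.17  1.59]
shift [ 0.2 -1.6 23.2] turn -0.2
```

```bash
python3 -m pendant '[[[0,-2,4],0],[[0,-2,9],0],[[0,-2,14],0],[[0,-2,19],0],[[0,-2,22],0],[[0,-2,24],0],[[0,-2,24],0],[[0,-2,24],0]]'; python3 -c "from h import *; go(.6802,.0115,.0725,-6.3)"
```

```text
time: 13.3
tool_pos: [0.6801, 0.012, 0.0717]
tool_rot: [3.14, -0.012, -0.113]
contact_force: [0.1, -0.1, -0.3]
opening: 0.0235
t 13.3 pos [0.6801 0.012  0.0717] yaw -6.5 tilt 0.68 F [ 0.1 -0.1 -0.3] op 0.0235 q [-0.09  0.76  1.25 -0.    1.13  1.59]
shift [ 0.1  0.5 -0.8] turn -0.2
```

```bash
python3 -m pendant '[[[0,0,0],0],[[0,0,0],0],[[0,0,0],0],[[0,0,0],0],[[0,0,0],0],[[0,0,-8],0],[[0,0,-25],0],[[0,0,-50],0],[[0,0,-80],0],[[0,0,-100],0]]' 0.41 15; python3 - <<'E'
from h import *
go(.5185,.2883,.17,-15.5); snap('wrist','w7.png')
E
```

```text
time: 14.13
tool_pos: [0.6797, 0.0123, 0.1752]
tool_rot: [3.14, -0.015, -0.113]
contact_force: [0.3, -0.2, 1.1]
opening: 0.0379
t 14.13 pos [0.6797 0.0123 0.1752] yaw -6.5 tilt 0.87 F [ 0.3 -0.2  1.1] op 0.0379 q [-0.09  0.66  1.13 -0.    1.33  1.59]
shift [-191.4 -256.     1.9] turn 9.0
```

View pics/w7.png

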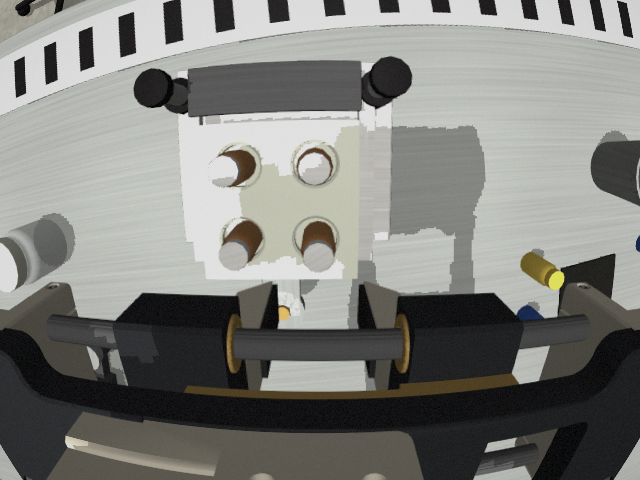

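All four vials stand in the pockets. Now I'll hover over the jack.

```bash
python3 -m pendant '[[[-25,-5,-15],0],[[-50,-25,-30],0],[[-75,-55,-50],2],[[-98,-88,-60],5],[[-120,-121,-60],9],[[-140,-154,-60],9],[[-158,-188,-60],9],[[-175,-222,-60],9],[[-188,-248,-60],9],[[-191,-256,-60],9]]' 1; python3 - <<'E'
from h import *
robot.read_camera('top')
go(.5185,.2883,.17,-15.5); C=cal('wrist'); snap('wrist','w8.png')
for P in [(.5715,.2736,.045),(.5185,.2883,.072),(.4164,.3165,.117)]: print(w2px('wrist',P,C))
snap('top','t8.png')
E
```

```text
time: 15.02
tool_pos: [0.5172, 0.2923, 0.2356]
tool_rot: [-3.138, -0.022, -0.266]
contact_force: [0.5, -0.2, -0.6]
opening: 0.0912
t 15.07 pos [0.5178 0.2919 0.2355] yaw -15.2 tilt 1.26 F [ 0.4  0.8 -0.7] op 0.0917 q [ 0.39  0.45  1.33 -0.01  1.34  2.23]
shift [ 0.2  3.4 65.5] turn 0.3
(np.float64(321.7888135371572), np.float64(159.3319155688468))
(np.float64(321.7103283178281), np.float64(222.5465968292391))
(np.float64(321.37223539717735), np.float64(352.34118301040786))
```

View pics/w8.png

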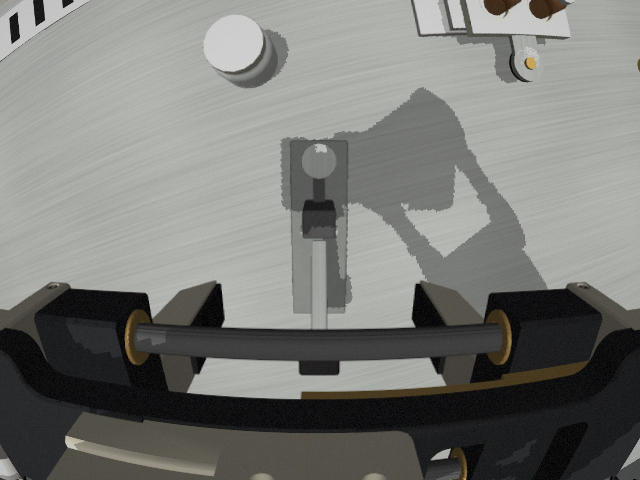

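```bash
python3 - <<'E'
from h import *
C=cal('wrist'); P=px2w('wrist',319,161,.045,C); print(P)
yaw=np.radians(-15.3); N=P-.055*np.array([np.cos(yaw),np.sin(yaw),0]); print(N); go(N[0],(N[1]+.2883)/2,.04,-15.4)
E
```

```text
[0.57229309 0.27255762 0.045     ]
[0.51924244 0.28707064 0.045     ]
t 15.17 pos [0.5194 0.2884 0.2352] yaw -15.4 tilt 1.3 F [-0.4 -0.2  0.6] op 0.0921 q [ 0.38  0.45  1.33 -0.01  1.34  2.23]
shift [ -4.4   1.  195.2] turn -0.0
```

```bash
python3 -m pendant '[[[-1,1,25],0],[[-2,1,60],0],[[-3,1,95],0],[[-3.5,1,125],0],[[-4,1,150],0],[[-4.4,1,165],0],[[-4.4,1,165],0],[[-4.4,1,165],0]]'; python3 -c "
from h import *
go(.519,.2877,.04,-15.4)
snap('wrist','w9.png')
C=cal('wrist')
for P in [(.5715,.2736,.045),(.519,.2877,.072)]: print(w2px('wrist',P,C))
"
```

```text
time: 15.83
tool_pos: [0.5191, 0.2862, 0.0699]
tool_rot: [-3.141, -0.022, -0.271]
contact_force: [0.3, -1.2, 0.7]
opening: 0.0916
t 15.83 pos [0.5191 0.2862 0.0699] yaw -15.5 tilt 1.24 F [ 0.3 -1.2  0.7] op 0.0916 q [ 0.38  0.61  1.54 -0.02  0.97  2.23]
shift [-1.2 -1.4 29.9] turn -0.1
(np.float64(315.2481887251494), np.float64(180.76596752311679))
(np.float64(316.06348179721545), np.float64(302.9706014999157))
```

View pics/w9.png

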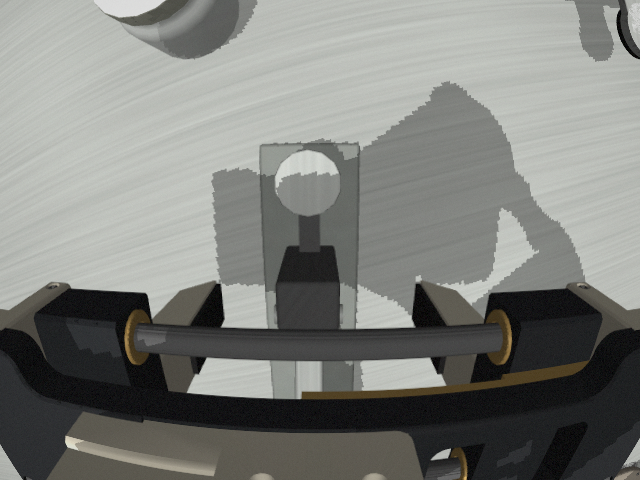

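```bash
python3 -m pendant '[[[-1,-2,5],0],[[-1.5,-4.5,12],0],[[-2,-5,20],0],[[-2,-5,27],0],[[-2,-5,30],0],[[-2,-5,30],0],[[-2,-5,30],0]]' 0.6 ; python3 -c "
from h import *
go(.519,.2877,.04,-15.4)
snap('wrist','w10.png')
"
```

```text
time: 16.47
tool_pos: [0.5197, 0.292, 0.0407]
tool_rot: [-3.14, -0.023, -0.27]
contact_force: [-0.1, 0.5, -0.4]
opening: 0.0558
t 16.47 pos [0.5197 0.292  0.0407] yaw -15.5 tilt 1.33 F [-0.1  0.5 -0.4] op 0.0558 q [ 0.39  0.66  1.56 -0.02  0.91  2.24]
shift [0.5 4.3 0.7] turn -0.1
```

View pics/w10.png

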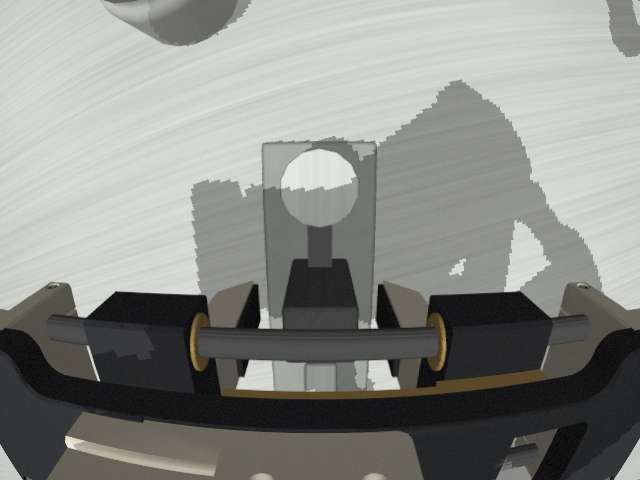

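Neck and saddle are centred between the jaws (px 320). I'll grip now.

```bash
python3 -m pendant '[[[0,0,0],0],[[0,0,0],0],[[0,0,0],0],[[0,0,0],0],[[0,0,0],0],[[0,0,0],0],[[0,0,0],0]]' 0 40 ; python3 -c "
from h import *
snap('wrist','w11.png');C=cal('wrist')
go(.519,.2877,.04,-15.4)
P=px2w('wrist',319.5,188,.045,C);s=robot.observe();print(P,np.linalg.norm((P-s['tool_pos'])[:2]))
"
```

```text
time: 17.1
tool_pos: [0.5199, 0.2918, 0.0413]
tool_rot: [-3.14, -0.024, -0.27]
contact_force: [0.2, -2.8, 3.1]
opening: 0.0299
t 17.15 pos [0.52   0.2918 0.0413] yaw -15.5 tilt 1.37 F [-0.9 -2.9  3. ] op 0.03 q [ 0.39  0.66  1.56 -0.02  0.91  2.24]
shift [0.1 4.2 1.3] turn -0.1
[0.57105581 0.27663896 0.045     ] 0.05329455633298116
```

View pics/w11.png

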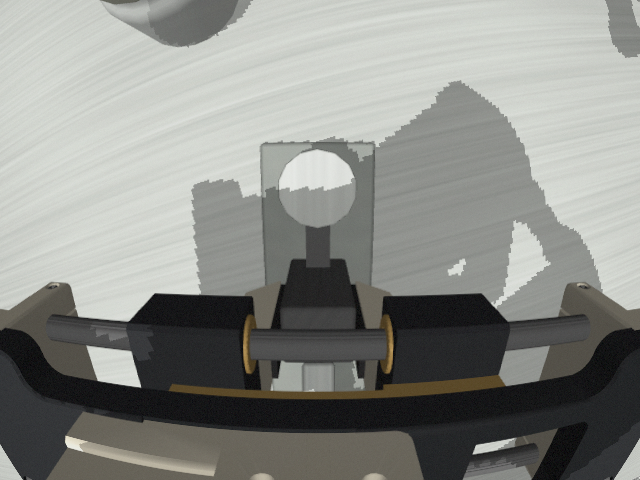

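```bash
python3 -c "
from h import *
go(.53,.056,.042,-6.3)"
```

```text
t 17.15 pos [0.52   0.2918 0.0413] yaw -15.5 tilt 1.37 F [-0.9 -2.9  3. ] op 0.03 q [ 0.39  0.66  1.56 -0.02  0.91  2.24]
shift [ 72.6 224.5   0.7] turn -9.2
```

```bash
python3 -m pendant '[[[2,6,0],0],[[5,16,0],-1],[[9,29,0],-2],[[13,42,0],-3],[[18,56,0],-4],[[23,70,0],-5],[[27,84,0],-6],[[32,98,0],-7],[[36,112,0],-8],[[40,122,0],-9.2]]'; python3 -c "
from h import *
go(.53,.056,.042,-6.3)"
```

```text
time: 17.98
tool_pos: [0.5253, 0.1625, 0.0413]
tool_rot: [3.14, -0.022, -0.11]
contact_force: [0.6, 1.3, -5.5]
opening: 0.0299
t 17.98 pos [0.5253 0.1625 0.0413] yaw -6.3 tilt 1.29 F [ 0.6  1.3 -5.5] op 0.0299 q [ 0.17  0.59  1.69 -0.01  0.83  1.85]
shift [ 1.640e+01  1.053e+02 -1.000e-01] turn 0.0
```

```bash
python3 -m pendant '[[[1,8,0],0],[[3,20,0],0],[[5,33,0],0],[[7,47,0],0],[[10,61,0],0],[[12,75,0],0],[[14,88,0],0],[[16,99,0],0],[[16,105,0],0],[[16,105,0],0]]'; python3 -c "
from h import *
robot.read_camera('scene')
snap('wrist','w12.png');C=cal('wrist')
go(.5679,.0515,.041,-6.3)
for P in [(.6217,.0457,.066),(.6217,.0457,.051)]: print(w2px('wrist',P,C))
snap('scene','s12.png')
"
```

```text
time: 18.82
tool_pos: [0.5292, 0.055, 0.0414]
tool_rot: [3.139, -0.021, -0.111]
contact_force: [0.5, -0.5, -7.0]
opening: 0.0298
t 18.92 pos [0.5291 0.0563 0.0414] yaw -6.3 tilt 1.22 F [-0.4 -0.4 -8.9] op 0.0301 q [-0.04  0.57  1.75 -0.01  0.81  1.65]
shift [39.   0.5  1.3] turn -0.0
(np.float64(318.5096070793072), np.float64(86.92299062971173))
(np.float64(318.3351894257919), np.float64(92.33260731119287))
```

View pics/w12.png

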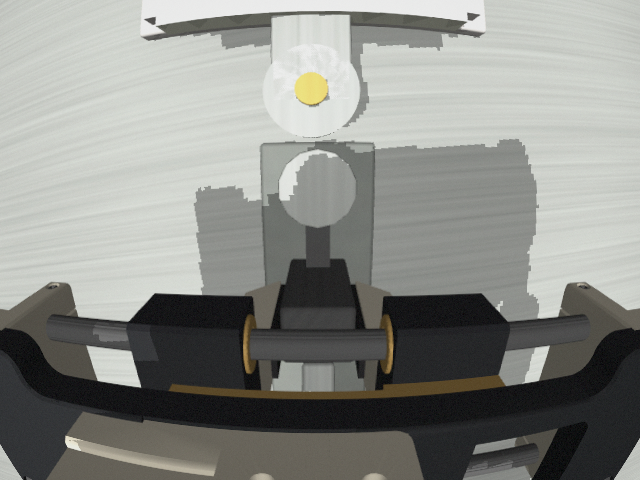

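View pics/s12.png

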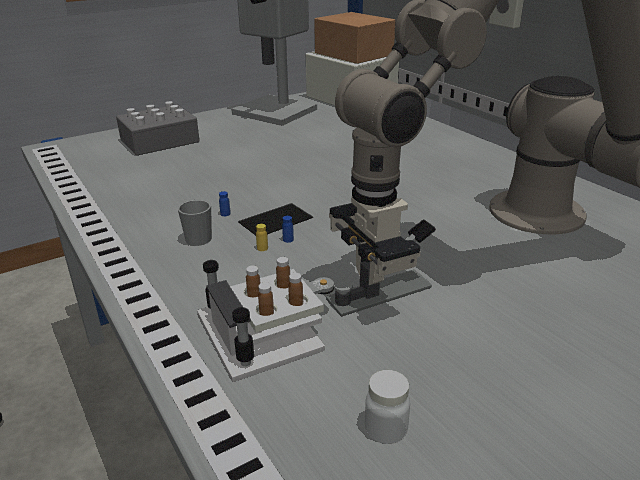

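```bash
python3 -c "
from h import *
C=cal('wrist')
A=px2w('wrist',312,88,.066,C);B=px2w('wrist',317,188.5,.045,C);s=robot.observe()
print(A,B,B-s['tool_pos']); d=(A-B); print(d)
T=s['tool_pos']+d; go(T[0],T[1],.0408,-6.3)
"
```

```text
[0.6215693  0.04848649 0.066     ] [0.58194537 0.05108935 0.045     ] [ 0.05280155 -0.00556307  0.00353968]
[ 0.03962393 -0.00260285  0.021     ]
t 18.97 pos [0.5291 0.0567 0.0415] yaw -6.3 tilt 1.22 F [-0.1  0.1 -7.6] op 0.0302 q [-0.04  0.57  1.75 -0.01  0.81  1.65]
shift [39.6 -1.8  1.5] turn 0.0
```

```bash
python3 -m pendant '[[[3,0,0.3],0],[[9,-0.5,0.6],0],[[16,-0.7,0.8],0],[[23,-1,1],0],[[30,-1,1.2],0],[[36,-1,1.4],0],[[39.5,-1,1.5],0],[[39.5,-1,2],0],[[39.5,-1,2],0]]'; python3 -c "
from h import *
robot.read_camera('scene')
snap('wrist','w13.png');C=cal('wrist')
go(.5687,.0535,.041,-6.3)
snap('scene','s13.png')
"
```

```text
time: 19.72
tool_pos: [0.5699, 0.0534, 0.0413]
tool_rot: [3.14, -0.024, -0.11]
contact_force: [-2.5, 0.6, 5.3]
opening: 0.0298
t 19.82 pos [0.5699 0.0534 0.0413] yaw -6.3 tilt 1.37 F [-2.   0.6  5.7] op 0.0295 q [-0.04  0.62  1.63 -0.    0.87  1.64]
shift [-1.3  0.   0.2] turn 0.0
```

View pics/w13.png

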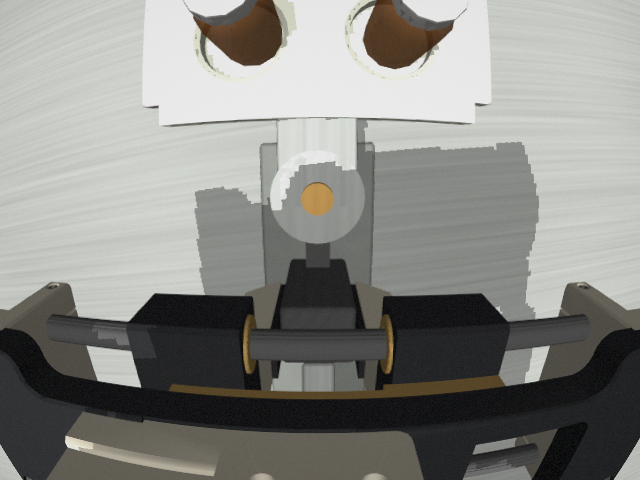

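View pics/s13.png

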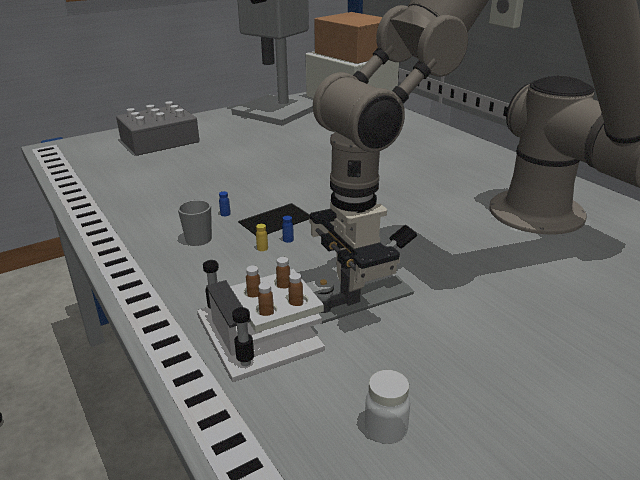

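```bash
python3 -c "
from h import *
C=cal('wrist')
B=px2w('wrist',317,188.5,.045,C); print(B,w2px('wrist',[B[0],B[1],.066],C)); print(px2w('wrist',317,199,.066,C)-B)
"
```

```text
[0.62271822 0.04782725 0.045     ] (np.float64(317.01154553499947), np.float64(195.42211235552094))
[-0.00132951  0.0001529   0.021     ]
```

```bash
python3 -m pendant '[[[0,0,-0.3],0],[[0,0,-0.3],0],[[0,0,-0.3],0],[[0,0,-0.3],0],[[0,0,-0.3],0],[[0,0,-15],0],[[0,0,-50],0],[[0,0,-90],0],[[0,0,-130],0],[[0,0,-160],0]]' 0.65; python3 -c "
from h import *
robot.read_camera('wrist')
snap('wrist','w14.png');C=cal('wrist')
go(.4626,.0643,.16,-6.3)
"
```

```text
time: 20.7
tool_pos: [0.5668, 0.054, 0.2046]
tool_rot: [3.14, -0.027, -0.11]
contact_force: [0.4, 0.5, 0.2]
opening: 0.0598
t 20.8 pos [0.5691 0.054  0.2073] yaw -6.3 tilt 2.02 F [-0.2  0.2  0.3] op 0.0598 q [-0.04  0.42  1.46 -0.    1.23  1.64]
shift [-108.6    1.4   43.5] turn 0.0
```

View pics/w14.png

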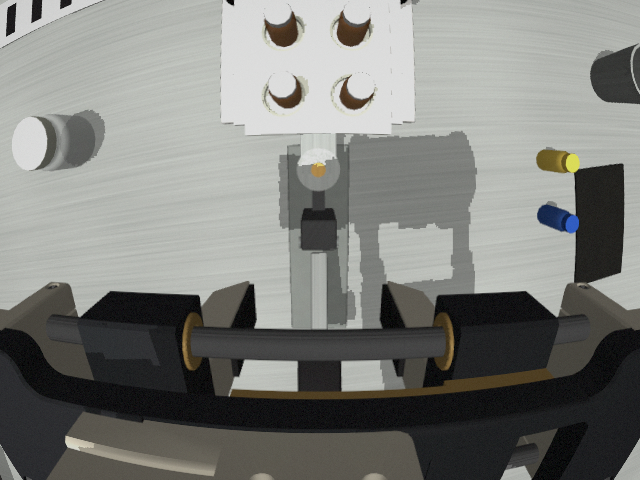

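The jack stayed in place, with its saddle under the pad (button at px 318,169). I'll move over the handle with the fingers shut.

```bash
python3 -m pendant '[[[-15,0,0],0],[[-40,0,0],0],[[-65,1,5],0],[[-88,1,12],0],[[-103,1,20],0],[[-108,1,25],0],[[-108,1,25],0],[[-108,1,25],0],[[-108,1,25],0]]' 0; python3 -c "
from h import *
robot.read_camera('wrist')
snap('wrist','w15.png');C=cal('wrist')
go(.4626,.0643,.14,-6.3)
snap('scene','s15.png')
"
```

```text
time: 21.55
tool_pos: [0.4639, 0.0646, 0.1787]
tool_rot: [3.141, -0.037, -0.11]
contact_force: [0.1, -0.4, 0.1]
opening: 0.0045
t 21.65 pos [0.4637 0.0646 0.1787] yaw -6.3 tilt 2.08 F [0.5 0.  0.2] op 0.0008 q [-0.02  0.27  1.78 -0.    1.06  1.66]
shift [-2.4  0.4 38.6] turn 0.0
```

View pics/w15.png

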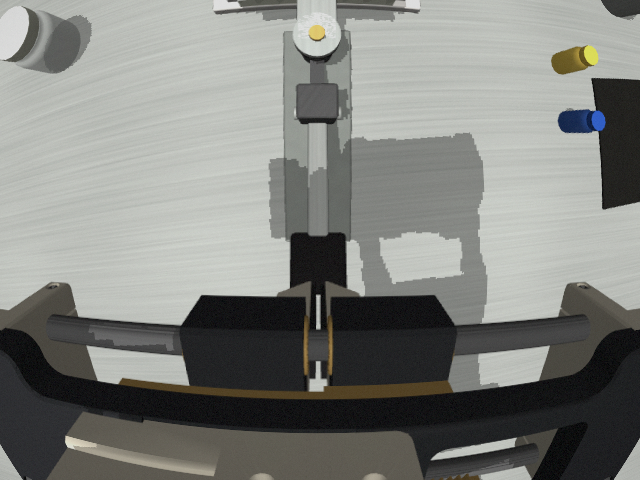

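View pics/s15.png

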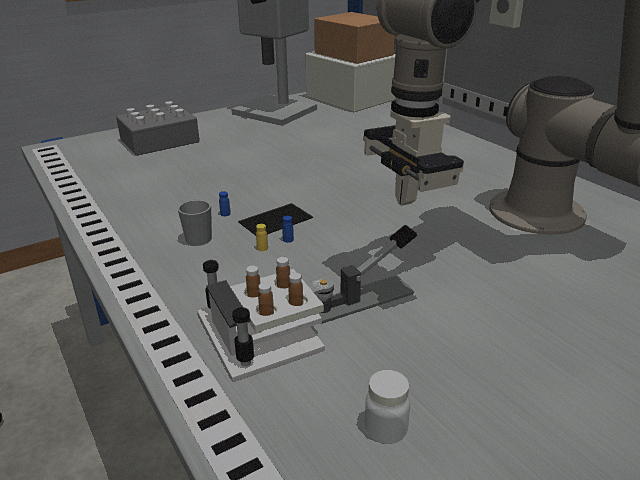

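```bash
python3 -c "
from h import *
for x,z in [(.4626,.13),(.458,.11),(.4545,.092),(.453,.078),(.4525,.066),(.4525,.063)]: go(x,.0646+(.4626-x)*.11,z,-6.3)
" | grep shift
```

```text
shift [-2.6  0.  48.6] turn 0.0
shift [-8.   0.  68.4] turn 0.0
shift [-12.1   0.   86.2] turn 0.0
shift [-14.1  -0.  100.2] turn 0.0
shift [-15.1  -0.  112.1] turn 0.0
shift [-15.2  -0.  115.1] turn 0.0
```

```bash
python3 -m pendant '[[[-1,0,15],0],[[-2,0,32],0],[[-3,0,47],0],[[-4.5,0,55],0],[[-6,0,62],0],[[-8,0,69],0],[[-10,0,76],0],[[-11.5,0,82],0],[[-12,0,87],0],[[-12.5,0,90],0]]'; python3 -c "
from h import *
snap('wrist','w16.png')
go(.4525,.0657,.064,-6.3)"
```

```text
time: 22.53
tool_pos: [0.4539, 0.0656, 0.0884]
tool_rot: [3.141, -0.036, -0.11]
contact_force: [-3.2, -0.4, 9.1]
opening: 0.0003
t 22.58 pos [0.4538 0.0656 0.0881] yaw -6.3 tilt 2.03 F [-3.1  0.4  7.4] op 0.0004 q [-0.02  0.38  1.92 -0.01  0.81  1.66]
shift [-2.1  0.  24. ] turn 0.0
```

View pics/w16.png

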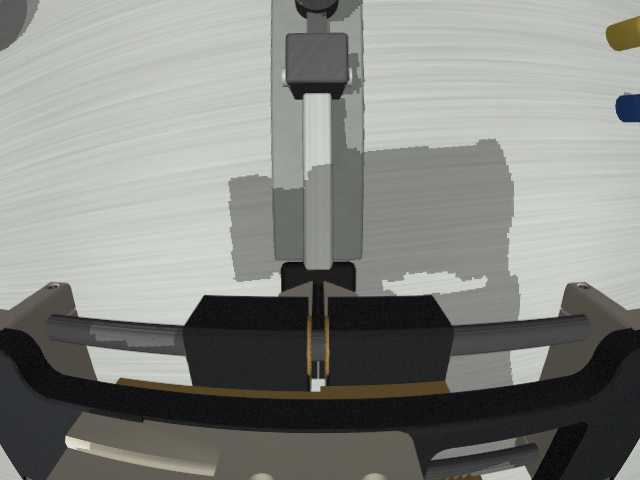

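```bash
python3 -m pendant '[[[-1,0,4],0],[[-1.5,0,8],0],[[-2,0,12],0],[[-2,0,16],0],[[-2,0,19],0],[[-2,0,22],0],[[-2,0,24],0],[[-2,0,25],0],[[-2,0,25],0]]'; python3 -c "
from h import *
snap('scene','s17.png')
snap('wrist','w17.png')
go(.4525,.0657,.064,-6.3)"
```

```text
time: 23.33
tool_pos: [0.4512, 0.0659, 0.0652]
tool_rot: [3.141, -0.034, -0.109]
contact_force: [-14.5, 1.0, 34.5]
opening: 0.0007
t 23.43 pos [0.4512 0.0659 0.0653] yaw -6.3 tilt 1.95 F [-13.6  -0.5  33.9] op 0.0005 q [-0.02  0.42  1.94 -0.01  0.75  1.66]
shift [1.3 0.1 1.4] turn 0.0
```

```bash
python3 -c "
import cv2
a=cv2.imread('pics/s17.png')[190:390,190:450];cv2.imwrite('pics/s17c.png',cv2.resize(a,None,fx=3,fy=3,interpolation=cv2.INTER_CUBIC))"
```

```text
(no output)
```

View pics/s17c.png

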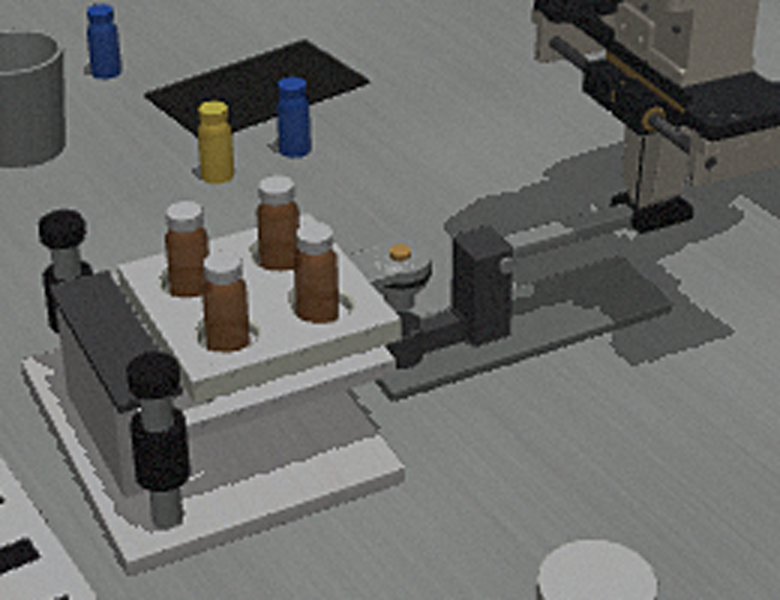

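View pics/w17.png

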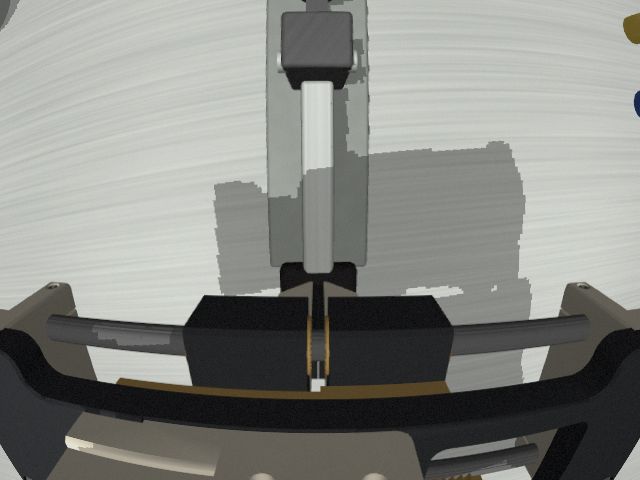

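First stroke is done: the tray is level with the ledge, all vials are seated, and 34 N is on the stop. Now I'll release upward.

```bash
python3 -m pendant '[[[0,0,-3],0],[[0.5,0,-10],0],[[1.5,0,-20],0],[[3,0,-30],0],[[6,0,-42],0],[[9,0,-54],0],[[11,0,-66],0],[[12,0,-80],0],[[12,0,-95],0],[[12,0,-110],0]]'; python3 -c "
from h import *
snap('wrist','w18.png')
go(.4626,.0643,.13,-6.3)
snap('scene','s18.png')
a=cv2.imread('pics/s18.png')[190:390,190:450];cv2.imwrite('pics/s18c.png',cv2.resize(a,None,fx=3,fy=3,interpolation=cv2.INTER_CUBIC))"
```

```text
time: 24.27
tool_pos: [0.4595, 0.0651, 0.1764]
tool_rot: [3.141, -0.035, -0.109]
contact_force: [-0.6, 0.2, -0.4]
opening: 0.0003
t 24.32 pos [0.461  0.0652 0.1792] yaw -6.3 tilt 2.26 F [ 0.6 -0.1  2.9] op 0.0004 q [-0.02  0.26  1.78 -0.    1.06  1.66]
shift [-0.3  0.7 49.2] turn 0.0
```

View pics/s18c.png

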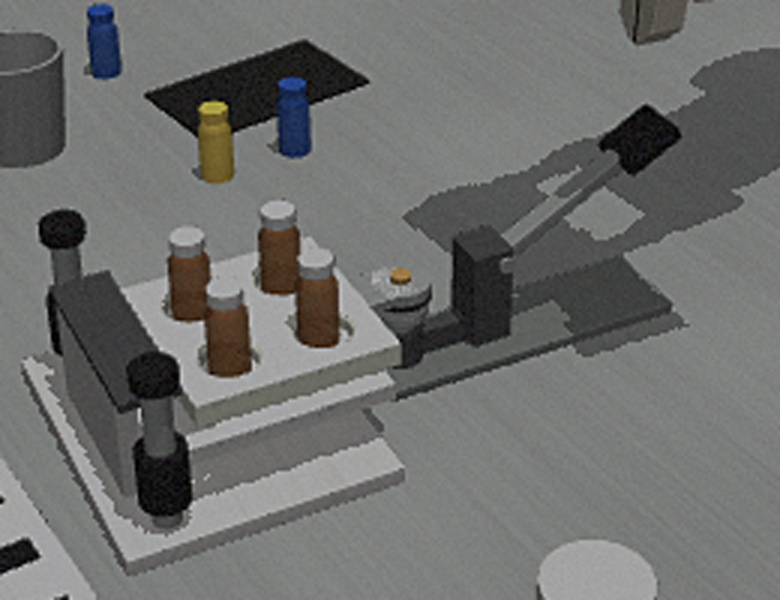

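View pics/w18.png

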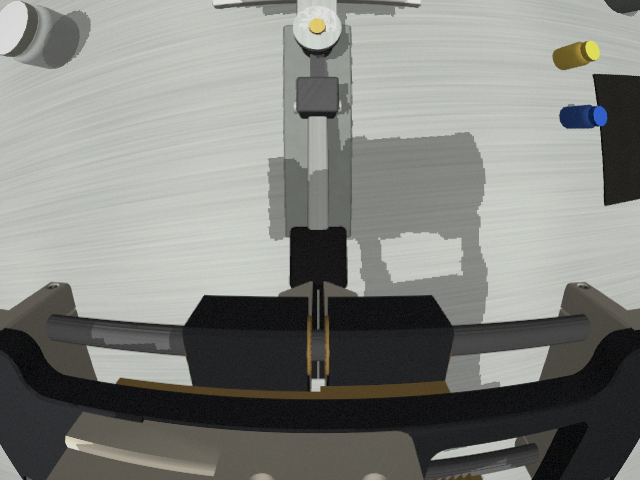

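```bash
python3 -m pendant '[[[0,0,0],0],[[0,0,0],0],[[0,0,0],0],[[0,0,0],0]]'; python3 -c "
from h import *
snap('scene','s19.png')
go(.4626,.0643,.13,-6.3)
for f in ('s15','s17','s18','s19'):
  a=cv2.imread('pics/%s.png'%f).astype(int)[270:295,300:340]
  m=(a[...,2]-a[...,0]>60); ys,xs=np.nonzero(m); print(f,xs.mean()+300,ys.mean()+270,m.sum())
"
```

```text
time: 24.7
tool_pos: [0.4606, 0.0652, 0.177]
tool_rot: [3.141, -0.038, -0.109]
contact_force: [-1.2, 0.1, -0.9]
opening: 0.0006
t 24.75 pos [0.4606 0.0652 0.1771] yaw -6.3 tilt 2.17 F [-0.   0.   0.5] op 0.0005 q [-0.02  0.26  1.79 -0.    1.05  1.66]
shift [ 0.3  0.6 47.2] turn 0.0
s15 323.1904761904762 280.95238095238096 21
s17 322.85714285714283 272.95238095238096 21
s18 323.1904761904762 280.95238095238096 21
s19 323.1904761904762 280.95238095238096 21
```

Tray and button are back at exactly the pixels from before the stroke, and the handle is up. Now the second press.

```bash
python3 -m pendant '[[[1,0,15],0],[[1,0,32],0],[[0,0,46],0],[[-1.5,0,54],0],[[-3,0,61],0],[[-5,0,68],0],[[-7,0,75],0],[[-8.5,0,81],0],[[-9,0,86],0],[[-9.5,0,88],0]]'; python3 -c "
from h import *
go(.4520,.0657,.064,-6.3)"
```

```text
time: 25.58
tool_pos: [0.454, 0.0659, 0.0888]
tool_rot: [3.141, -0.037, -0.109]
contact_force: [-3.9, -0.2, 8.0]
opening: 0.0009
t 25.58 pos [0.454  0.0659 0.0888] yaw -6.3 tilt 2.15 F [-3.9 -0.2  8. ] op 0.0009 q [-0.02  0.38  1.92 -0.01  0.81  1.66]
shift [-2.9  0.4 24.7] turn 0.0
```

```bash
python3 -m pendant '[[[-1,0,4],0],[[-1.5,0,8],0],[[-2,0,12],0],[[-2.5,0,16],0],[[-3,0,19],0],[[-3,0,22],0],[[-3,0,24],0],[[-3,0,25],0],[[-3,0,25],0],[[-3,0,25],0]]'; python3 -c "
from h import *
snap('scene','s20.png')
snap('wrist','w20.png')
go(.4525,.0657,.064,-6.3)
a=cv2.imread('pics/s20.png')
cv2.imwrite('pics/s20c.png',cv2.resize(a[190:390,190:450],None,fx=3,fy=3,interpolation=cv2.INTER_CUBIC))
a=a.astype(int)[265:295,300:340]
m=(a[...,2]-a[...,0]>60); ys,xs=np.nonzero(m); print(xs.mean()+300,ys.mean()+265,m.sum())
"
```

```text
time: 26.42
tool_pos: [0.4509, 0.0662, 0.0657]
tool_rot: [3.141, -0.037, -0.109]
contact_force: [-11.6, 0.4, 29.8]
opening: 0.0002
t 26.52 pos [0.4509 0.0662 0.0657] yaw -6.2 tilt 2.11 F [-11.3   0.6  27.8] op 0.0002 q [-0.02  0.41  1.95 -0.01  0.74  1.66]
shift [1.6 0.3 1.7] turn 0.1
323.0 273.3636363636364 22
```

View pics/s20c.png

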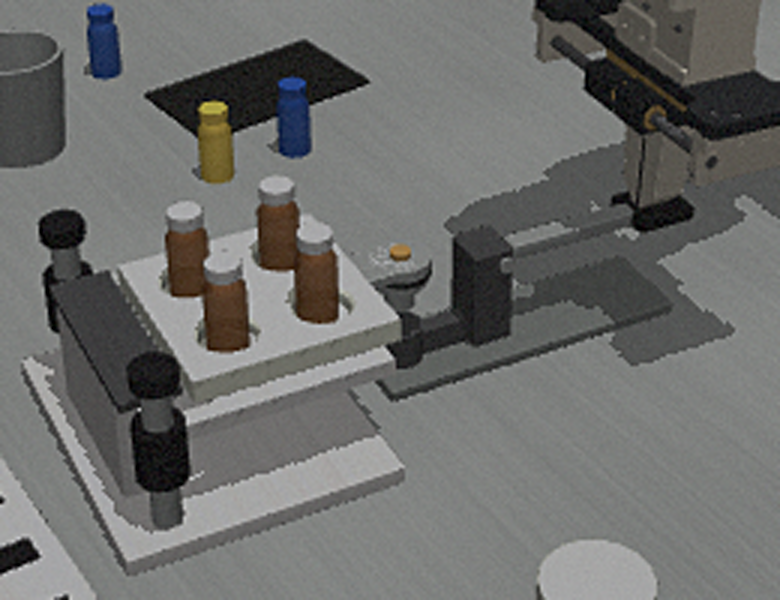

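View pics/w20.png

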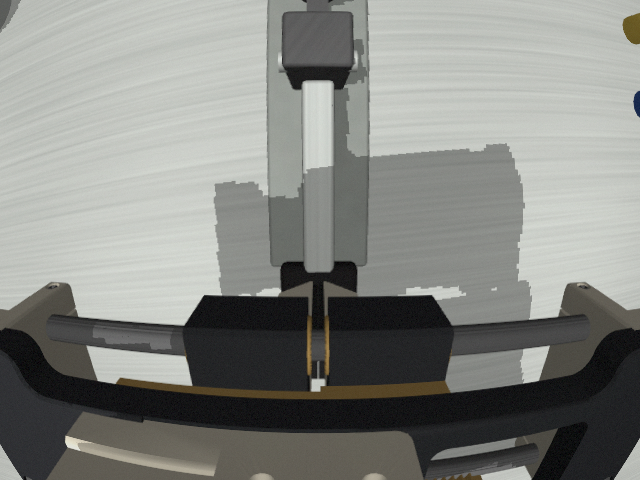

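The tray is raised as in the first stroke, level with the ledge, with the handle plate flat under the fingers at 28 N. All four vials are seated. I'm handing in.

```bash
python3 -c "
from h import *
print(robot.hand_in()); go(.4525,.0657,.064,-6.3)"
```

```text
the job is handed in; nothing more can be done
None
the job is handed in; nothing more can be done
```

The job is handed in at about 26.5 s, with the fingers holding the jack's handle down. No verdict is reported, so the checks below are my own.

- **Vials:** I moved both amber vials from the mat into the near left and near right pockets and let go. In the last pictures all four vials stand upright in their pockets.
- **Jack:** I gripped it by the neck, slid it under the lift pad and let go. From the wrist camera the saddle was about 1–2 mm off the pad centre. After the first stroke the jack had not visibly moved relative to the pad.
- **First stroke:** The handle went to its stop and the tray rose level with the ledge. When I let go, the pad's brass button returned to exactly its earlier pixel, so the tray was fully down again.
- **Second press, held:** The force on the fingers is about 28 N down and 11 N sideways. The pad is up about 8 pixels, roughly 16 mm, and neither fingers nor arm show near the tray or pad. The jar and beaker were not touched.

**Small disagreements:**
- The cameras differed by 2–4 mm on the jack's sideways position, so I centred on it with the wrist view before gripping.
- The tool tilted about 2° over the run.
- The saddle's final position under the raised pad is hidden from view. I judged it from the jack's neck, which looks unmoved.

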